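# Swing the lamp aside, stand the hanging checker caddy in the case, light it again

### The arm

A 6-joint arm with a two-finger parallel gripper is mounted at the origin on the work surface. World frame = base frame: x ahead of the robot, y to its left, z up, the work surface at z = 0. Lengths are in m, angles in degrees, forces in N, time in s.
With the tool pointing down it reaches from about 0.375 to 0.9 m from the base axis. Payload 3.1 kg.
Tool frame: the origin (TCP) lies between the finger pads; the fingertips stand 11 mm ahead of it and the grasp point (between the pads) lies 8 mm behind it; z points along the fingers, y is the line along which they close (so a half turn about z gives the same grasp; the last joint's range is limited). The gripper opens to 87 mm and grips with 3 to 60 N. Pads are 19 mm wide; open, the fingers measure 117 mm over their backs; the gripper's body (75 mm by 190 mm) begins 51 mm behind the grasp point.
Start: joints at [65.575, 30.224, 82.088, -0, 67.689, -10.227], TCP at [0.153, 0.606, 0.234] pointing down, gripper open.
Joint ranges: [-176.69, 176.69], [-43.24, 126.21], [12.49, 139.97], [-82, 262], [0, 151.66], [-163.58, 163.58]. Speed limits (degrees/s): [159.86, 159.86, 180, 180, 180, 180].

### API

Orientations are given as a 3x3 rotation matrix whose columns are the frame's x, y, z axes.
In Python, from rig import bot, viewer, workorder, models gives the robot as it stands.
- The arm moves only by the shell command python3 -m jog 'ROWS'. ROWS is JSON, a list of rows, each a list of 7 numbers: the opening, from 0 (shut) to 1 (fully open), then the shift along the tool's x, y, z in m, then the turn, a rotation vector about the tool's x, y, z in degrees. In form: [[claw, x, y, z, ax, ay, az], ...]. A call has 1 to 20 rows; each row is the pose to reach, as a shift and turn from the pose commanded when the call began, along the tool's axes at that moment; what a row does not reach only later rows make up. A row lasts 1/8 s, in which the tool goes at most 62.5 mm and 10.7 degrees, less where a joint would pass 70% of its speed; a pose out of reach is approached as far as the arm can. A call with a gripper value outside its range is refused whole. The fingers move at their own pace and stop on an object; the grip force is fixed at half the most. Time passes only in rows, so rows that repeat a pose let the fingers close. It gives the time, the measured TCP pose, the force, the opening and the grip force at its end, in the units of the state.
- bot.read_state(): the state, without advancing time (a new reading comes with each control period).
- viewer.capture(name): name is "scene" or "top" or "wrist"; returns (picture, depth): 400x640x3 uint8, blue, green, red; 400x640 float32, m along the optical axis (not along the pixel's ray), 0 where there is no reading.
- viewer.camera_info(name): a dict with "fx", "fy", "cx", "cy" (pixels), "world_to_cam" (4x4, takes a point from world to camera coordinates). Camera axes: x right, y down, z forward; pixel columns grow to the right and rows downward; lengths in m; the calibration is good to about 2 mm. A picture is of the moment at which its call begins: read the wrist's pose just before it. camera_info takes no time and is no camera call; for the wrist camera it gives the pose at the moment of the call.
- workorder.hand_in(): hands the job in; it is judged then, once.
Trained networks look in the newest picture that a camera, given by its name, has taken for a name from the list of things; names that differ only in an ending like _2 or _b are one class to them, and where a whole thing is asked for, a point or a joint stands for the part that bears it (a point fixed in the world has none). Each returns a list of dicts, best first, with "p" (0 to 1); they miss things now and then, are a little off and sometimes report something else, mostly with a low value. They report only what shows in the picture. A call takes as long as a camera call.
- models.outline_of(camera, thing): "mask" (400x640 bool, what is visible of it).
- models.tip_of(camera, thing): "xyz" ([x, y, z] in m, in world coordinates, good to about 4 mm: a listed point, or the origin of a listed thing).
The state is a dict: "time_s": time; "joint_positions": joint angles; "qvel": joint speeds; "tau": joint torques, N m; "position": TCP position; "tcp_rot": TCP orientation; "force": force on the tool from outside, world axes, zero at the start; "moment": the same for the moment, N m; "opening": opening from 0.0 (shut) to 1.0 (fully open); "grasp_force": force on a finger pad.
Only numpy, scipy, OpenCV 4.12 (cv2) and the standard library are available. Lean on these libraries where they do the work, as an engineer would, in place of code of your own. Each camera call takes 0.05 s, during which the arm holds its last target. There are 200 camera calls.

### The job

The swing-arm lamp hangs over the empty half of the open backgammon case: swing its arm until the shade is fully clear of that half, leaving room to work. Then lift the caddy of checkers up and off its two-pronged hook, set it down gently, standing upright on the floor of the empty half, and let go of it. Finally swing the lamp back so that its shade is centred over the caddy's handle, and do not knock or shift any of the loose things standing about (vase, bowl, dice cup, doubling cube, stack of checkers).

Things in the scene. Friction and masses are not known exactly. Their poses are not given: they have to be found in the camera images.
- case_empty: Empty half of the open, fixed, black hard-plastic backgammon case: an open tray 210 (its x) x 160 (its y) x 35 mm high, walls and floor 6 mm thick (inside 198 x 148). Origin: centre of its underside, on the shelf; z up. The caddy belongs on its floor, 6 mm above the origin; a dice cup stands in its near (-x) end.
- case_full: The other half of the case, same size and axes, fixed, beside the empty one at +y or -y, filled with loosely stacked white checkers up to about 38 mm high; origin: centre of underside. Nothing to do there.
- lamp_pivot (a point): Vertical hinge axis of the fixed lamp's swing arm: on top of its post (18 mm diameter, on a round foot of 96 mm diameter, 14 mm high), 200 mm above the shelf, at the far side of the case. Its x axis points along the arm away from the shade.
- lamp_shade (a point): Centre of the underside of the lamp's round aluminium shade (90 mm diameter, 45 mm high), 155 mm above the shelf, 175 mm from the pivot axis. The level arm, a 12 mm bar at 200 mm height, runs from the pivot to above the shade.
- lamp_knob (a point): Grip point on the upright round wooden knob on top of the shade: 26 mm diameter, from 200 to 250 mm above the shelf; this point is at 232 mm, straight above lamp_shade. Its -x axis points outward along the arm.
- lamp_arm (a joint): Angle of the lamp's swing arm, rad, -1.6 to 1.6, growing anticlockwise seen from above; 0 = arm along the -x direction of the lamp's foot, roughly towards the robot. Light friction holds it where it is left.
- hook_stand: Fixed steel hook stand on a foot 88 x 100 mm (its x from -20 to 68 mm); origin: on the underside, z up. Post at its x = +58 mm, 195 mm high; from its top two 8 mm thick prongs at y = +36 and -36 mm run towards -x, sinking slightly to a valley at x = -22 mm (centre line 185 mm high), then turn up to tips at x = -45 mm (centre line 203 mm high).
- caddy: Loose wooden caddy: open box 60 (its x) x 120 (its y) x 45 mm high, a fixed row of white checkers in it up to 53 mm. Rigid steel bail: 8 mm uprights at y = +58, -58 mm, 14 mm round cross bar along y, centre 118 mm above the origin. It hangs by the bar in both prongs' valleys; the prongs pass through the bail. Origin: centre of its underside; z up; 0.2 to 0.4 kg.
- caddy_grip (a point): Centre of the wooden grip sleeve at the middle of the caddy's cross bar: 18 mm square section, 40 mm long along y, 118 mm above the caddy's underside. When hung it is between the prongs, about 196 mm above the shelf; the bar must rise at least 20 mm and at most 45 mm before the caddy is drawn off past the tips.
- vase: Loose white ceramic vase, 80 mm widest diameter, 225 mm tall, beside the lamp on one side; origin: centre of underside. Bystander.
- bowl: Loose stainless steel bowl, 110 mm diameter, 50 mm high, beside the lamp on the side away from the vase; origin: centre of underside. Bystander.
- dice_cup: Loose wooden dice cup, 60 mm diameter, 80 mm high, standing in the near end of the empty half; origin: centre of underside. Bystander.
- doubling_cube: Loose clear acrylic doubling cube, 60 mm, near the front, beside the case; origin: centre of underside. Bystander.
- checker_stack: Loose stack of white resin checkers, 52 mm diameter, 48 mm high, near the front, beside the case; origin: centre of underside. Bystander.
- spinner: Fixed wooden turn-knob spinner: disc 110 mm in diameter with a knob, 52 mm high; origin: centre of underside. Not used.

How it is judged (in metres and radians):
On the way, in this order (a step that is already met when the one before it is completed fails the run):
1. the lamp shade is swung wholly clear of the empty half of the case ((y of lamp_shade in the frame of case_empty above 0.125 m or y of lamp_shade in the frame of case_empty below -0.125 m or x of lamp_shade in the frame of case_empty above 0.15 m)), for 0.2 s.
2. the caddy is off the hook and stands upright on the floor of the empty half, released (x of caddy in the frame of case_empty between -0.075 and 0.075 m and y of caddy in the frame of case_empty between -0.05 and 0.05 m and z of caddy in the frame of case_empty below 0.012 m and angle between caddy's own z axis and vertical below 0.08 rad and linear speed of caddy below 0.03 m/s and contact force between the fingers and caddy below 0.3 N), for 0.3 s.
At the end, for the whole second after the job is handed in: The caddy stands upright (within 0.08 rad) and still on the floor of the empty half of the case, inside its walls, released; and the lamp is at rest with the centre of its shade within 40 mm, horizontally, of the middle of the caddy's handle (all of step 2 and horizontal distance between lamp_shade and caddy_grip below 0.04 m and velocity of joint lamp_arm between -0.05 and 0.05 rad/s); the robot touches nothing.
It fails at once if the vase is shifted more than 20 mm or tipped (distance of vase from where it was at the start of the episode above 0.02 m or angle between vase's own z axis and vertical above 0.3 rad).
It fails at once if the bowl is shifted more than 20 mm or tipped (distance of bowl from where it was at the start of the episode above 0.02 m or angle between bowl's own z axis and vertical above 0.3 rad).
It fails at once if the dice cup is shifted more than 20 mm or tipped (distance of dice_cup from where it was at the start of the episode above 0.02 m or angle between dice_cup's own z axis and vertical above 0.3 rad).
It fails at once if the doubling cube or the stack of checkers is shifted more than 20 mm or tipped (distance of any of doubling_cube, checker_stack from where it was at the start of the episode above 0.02 m or angle between any of doubling_cube, checker_stack's own z axis and vertical above 0.3 rad).
It fails at once if the caddy is dropped or thrust into the case (faster than 0.4 m/s within 25 mm of its floor) (linear speed of caddy above 0.4 m/s and z of caddy in the frame of case_empty below 0.031 m and x of caddy in the frame of case_empty between -0.1 and 0.1 m and y of caddy in the frame of case_empty between -0.08 and 0.08 m).
It also fails if it takes over 67 s, if anything falls off the work surface, if the arm or the gripper's body presses on something with over 40 N, if the wrist force passes 120 N, or if a joint passes its speed limit or range.

## Working session

There is one attempt and no reset: what is moved stays moved. The work goes in short steps, Python scripts to look and compute and a shell command to move; the robot and the scene stay as the last step left them, time stands still between calls to the robot, and variables do not carry over. Pictures are saved under pics/ and viewed, at most 10 in all, crops included, and the job is handed in when it is done.

```bash
mkdir -p pics; cat > h.py <<'E'
import numpy as np,cv2
from rig import bot,viewer,workorder,models
np.set_printoptions(precision=4,suppress=True)
def tips(cam,names):
    for n in names:
        try:
            r=models.tip_of(cam,n)
            print(cam,n,[(np.round(d['xyz'],4).tolist(),round(d['p'],2)) for d in r[:2]])
        except Exception as e: print(n,e)
def st():
    s=bot.read_state(); print(s['time_s'],s['position'],np.array(s['tcp_rot']).tolist(),s['force'],s['opening'],s['grasp_force'],s['joint_positions']); return s
E
python3 - <<'E'
from h import *
st()
N=['case_empty','case_full','lamp_pivot','lamp_shade','lamp_knob','hook_stand','caddy','caddy_grip','vase','bowl','dice_cup','doubling_cube','checker_stack','spinner']
for c in ['scene','top']:
    p,d=viewer.capture(c); cv2.imwrite(f'pics/{c}0.png',p); np.save(f'{c}0.npy',d)
    tips(c,N)
print(bot.read_state()['time_s'])
E
```

```text
0.0 [0.153  0.6053 0.2326] [[-0.9694696152332442, 0.24520992449705842, -0.0008706708061012398], [0.24521120874680094, 0.9694676556159461, -0.001981872713961516], [0.00035811232665085806, -0.0021348636182301635, -0.999997657053702]] [-0.7162  0.4959  0.0046] 1.001522724847327 0.0 [ 65.5764  30.278   82.1576  -0.0017  67.6884 -10.2287]
scene case_empty [([0.5107, -0.0642, -0.0015], 0.94), ([0.3417, 0.2731, -0.002], 0.21)]
scene case_full [([0.4939, 0.0948, 0.0048], 0.93), ([0.4454, -0.0397, 0.0076], 0.44)]
scene lamp_pivot [([0.7035, -0.0507, 0.1982], 0.77)]
scene lamp_shade [([0.5357, -0.1154, 0.1535], 0.9)]
scene lamp_knob [([0.5377, -0.1146, 0.2289], 0.78)]
scene hook_stand [([0.4663, -0.345, -0.0002], 0.91)]
scene caddy [([0.4507, -0.3559, 0.08], 0.89), ([0.5088, -0.0618, -0.0009], 0.48)]
scene caddy_grip [([0.4506, -0.3472, 0.1957], 0.84)]
scene vase [([0.7085, -0.2233, -0.0041], 0.81)]
scene bowl [([0.6715, 0.1464, 0.0048], 0.86), ([0.4659, -0.3419, -0.0008], 0.16)]
scene dice_cup [([0.4445, -0.0402, 0.0065], 0.56), ([0.4474, -0.3524, 0.078], 0.27)]
scene doubling_cube [([0.3448,
[... 372 characters left out ...]
, 0.2044], 0.66), ([0.7123, -0.2249, -0.0002], 0.47)]
top lamp_shade [([0.5362, -0.1092, 0.1544], 0.77)]
top lamp_knob [([0.5408, -0.115, 0.2301], 0.77), ([0.3408, 0.2747, -0.0009], 0.65)]
top hook_stand [([0.4659, -0.342, -0.0014], 0.79), ([0.3362, -0.2681, 0.0003], 0.52)]
top caddy [([0.4501, -0.3506, 0.0742], 0.64)]
top caddy_grip [([0.4521, -0.3499, 0.195], 0.95)]
top vase [([0.7119, -0.2255, -0.0022], 0.58)]
top bowl [([0.6726, 0.1428, 0.0004], 0.95)]
top dice_cup [([0.4489, -0.0384, 0.0038], 0.81)]
top doubling_cube [([0.3382, 0.2754, -0.0016], 0.8), ([0.4494, -0.3452, 0.1982], 0.5)]
top checker_stack [([0.3342, -0.273, -0.0001], 0.68)]
top spinner [([0.4542, 0.3698, 0.0019], 0.6)]
1.5
```

View pics/scene0.png

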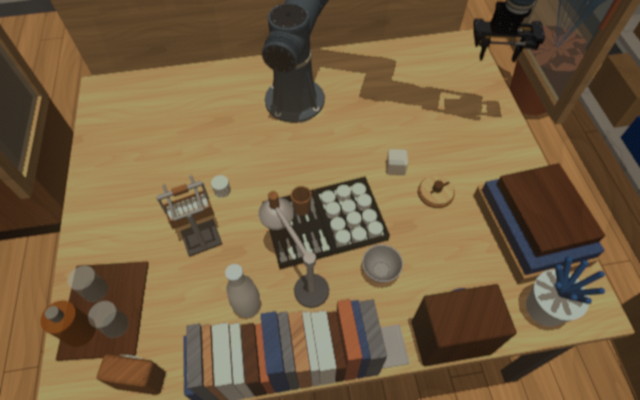

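View pics/top0.png

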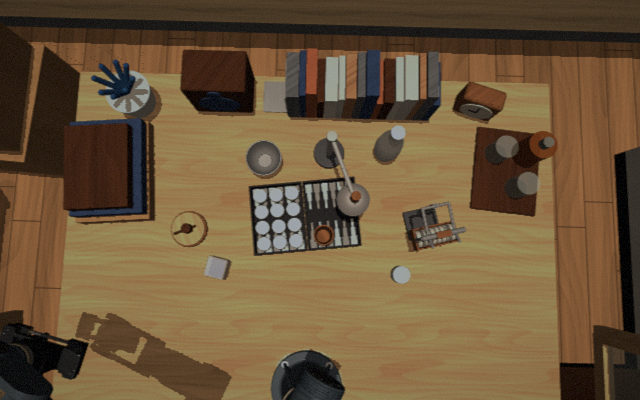

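```bash
python3 - <<'E'
from h import *
# yaw of the cases / hook / caddy from masks + depth
def cloud(c,mask):
    d=np.load(c+'0.npy'); K=viewer.camera_info(c); v,u=np.nonzero(mask&(d>0)); z=d[v,u]
    P=np.c_[(u-K['cx'])/K['fx']*z,(v-K['cy'])/K['fy']*z,z,np.ones(len(z))]@np.linalg.inv(K['world_to_cam']).T
    return P[:,:3]
for c in ['top']:
  A=cloud(c,np.ones((400,640),bool))
  def rep(n,zlo,zhi,box):
    m=(A[:,2]>zlo)&(A[:,2]<zhi)&(A[:,0]>box[0])&(A[:,0]<box[1])&(A[:,1]>box[2])&(A[:,1]<box[3])
    Q=A[m]; 
    if len(Q)<5: print(n,len(Q)); return
    print(n,len(Q),Q.min(0),Q.max(0),cv2.minAreaRect((Q[:,:2]*1000).astype(np.float32)))
  rep('both cases',.028,.045,(.36,.66,-.17,.2))
  rep('caddy box',.10,.14,(.36,.52,-.45,-.24))
  rep('bar',.185,.215,(.40,.475,-.45,-.24))
  rep('hook',.18,.215,(.38,.6,-.45,-.24))
  rep('lamp',.185,.3,(.49,.74,-.18,0))
  rep('knob',.24,.27,(.49,.74,-.18,0))
  rep('cup',.07,.09,(.4,.5,-.1,.02))
  rep('vase',.1,.25,(.64,.8,-.3,-.15))
E
```

```text
both cases 2217 [ 0.378  -0.1511  0.028 ] [0.6599 0.1978 0.045 ] ((536.4758911132812, 23.060455322265625), (283.1444396972656, 323.11590576171875), 6.748165130615234)
caddy box 588 [ 0.4043 -0.4117  0.1   ] [ 0.5188 -0.2852  0.137 ] ((469.57867431640625, -344.1129455566406), (105.39936065673828, 123.16468811035156), 13.7142915725708)
bar 375 [ 0.4095 -0.4097  0.1854] [ 0.4749 -0.2901  0.2101] ((442.1567077636719, -350.0165710449219), (63.537994384765625, 120.42295837402344), 1.7058974504470825)
hook 588 [ 0.4095 -0.4097  0.1809] [ 0.5324 -0.2901  0.2101] ((474.52459716796875, -342.3296203613281), (113.26966857910156, 123.15135192871094), 15.339737892150879)
lamp 768 [ 0.5024 -0.1462  0.185 ] [ 0.7126 -0.0368  0.2551] ((605.9163818359375, -78.98394775390625), (220.4479217529297, 64.10921478271484), 26.631093978881836)
knob 82 [ 0.5247 -0.1261  0.2428] [ 0.5478 -0.1027  0.2551] ((536.2008056640625, -114.4169692993164), (23.427350997924805, 22.78594398498535), 87.29548645019531)
cup 104 [ 0.4145 -0.0675  0.0708] [ 0.4694 -0.0097  0.0899] ((442.09136962890625, -38.68187713623047), (54.58329772949219, 57.699886322021484), 1.506919026374817)
vase 616 [ 0.6751 -0.2593  0.1011] [ 0.7419 -0.1886  0.2315] ((704.0801391601562, -220.81649780273438), (70.59764862060547, 57.96122741699219), 57.38691711425781)
```

The pictures show the lamp shade over the right, empty half of the case (top view, about 353,198), with the dice cup at (323,236). The caddy hangs on the hook at about (437,232), the vase is at (390,145) and the bowl at (264,158). The vase blocks a swing to -y, so I'll swing the lamp towards +y, where the shade clears the low bowl. I'll go above the knob first.

```bash
cat >> h.py <<'E'
from scipy.spatial.transform import Rotation as R
def go(pos,yang):
    "shift (tool axes, m) and rotvec (deg) from measured pose to pos, tool down, tool y at world angle yang"
    s=bot.read_state(); T=np.array(s['tcp_rot']); a=np.radians(yang)
    y=np.array([np.cos(a),np.sin(a),0]); z=np.array([0,0,-1.]); G=np.c_[np.cross(y,z),y,z]
    print('go',np.round(T.T@(np.array(pos)-s['position']),4).tolist(),np.round(R.from_matrix(T.T@G).as_rotvec(degrees=True),2).tolist())
E
python3 - <<'E'
from h import *
go([.537,-.1145,.34],110.7)
E
```

```text
go [-0.5487, -0.6043, -0.1064] [-0.0, -0.0, -34.9]
```

```bash
python3 -m jog '[[1,0,0,-0.05,0,0,0],[1,-0.04,-0.045,-0.1,0,0,-3],[1,-0.08,-0.09,-0.106,0,0,-6],[1,-0.12,-0.135,-0.106,0,0,-9],[1,-0.16,-0.18,-0.106,0,0,-12],[1,-0.2,-0.222,-0.106,0,0,-15],[1,-0.24,-0.266,-0.106,0,0,-18],[1,-0.28,-0.31,-0.106,0,0,-21],[1,-0.32,-0.353,-0.106,0,0,-24],[1,-0.36,-0.397,-0.106,0,0,-27],[1,-0.4,-0.44,-0.106,0,0,-30],[1,-0.44,-0.485,-0.106,0,0,-33],[1,-0.48,-0.53,-0.106,0,0,-35],[1,-0.52,-0.573,-0.106,0,0,-35],[1,-0.549,-0.604,-0.106,0,0,-35],[1,-0.549,-0.604,-0.106,0,0,-35],[1,-0.549,-0.604,-0.106,0,0,-35]]'
python3 - <<'E'
from h import *
st()
p,d=viewer.capture('wrist'); cv2.imwrite('pics/w1.png',p)
tips('wrist',['lamp_knob','lamp_pivot','lamp_shade','case_empty','dice_cup'])
viewer.capture('top'); tips('top',['lamp_knob','case_empty'])
go([.537,-.1145,.224],110.7)
E
```

```text
time_s: 3.62
position: [0.5367, -0.1138, 0.3392]
tcp_rot: [[-0.935, -0.355, -0.001], [-0.355, 0.935, 0.001], [0.001, 0.001, -1.0]]
force: [-0.4, 0.5, -0.2]
opening: 0.999
grasp_force: 0.0
3.625 [ 0.5367 -0.1138  0.3392] [[-0.9349074164947361, -0.3548892652022673, -0.0013160650943730516], [-0.35489067355546505, 0.9349072123529935, 0.001055515846792889], [0.0008558075053777184, 0.0014538688211792321, -0.9999985769284698]] [-0.376   0.5244 -0.2191] 0.9993129287307818 0.0 [ -23.6585   18.0251   85.0361    0.0258   77.0321 -134.451 ]
wrist lamp_knob [([0.5368, -0.1128, 0.2306], 0.74)]
wrist lamp_pivot [([0.7048, -0.0479, 0.1947], 0.76)]
wrist lamp_shade [([0.4526, -0.3522, 0.0816], 0.71)]
wrist case_empty [([0.512, -0.0627, 0.0013], 0.57)]
wrist dice_cup []
top lamp_knob [([0.5381, -0.1131, 0.2306], 0.95)]
top case_empty [([0.5121, -0.0621, -0.0015], 0.78)]
go [0.0005, -0.0005, 0.1157] [-0.01, 0.01, 0.14]
```

View pics/w1.png

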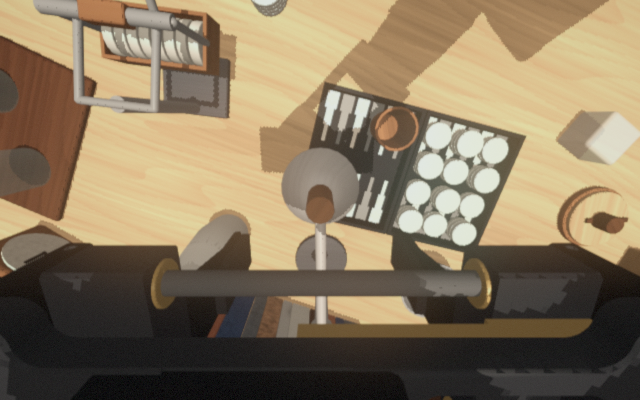

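The wrist view shows the knob at (320,205), centred between the open fingers, and the bar running to the pivot at (320,255). All views agree to about 2 mm. I'll descend, partly close around the knob as a loose cage, and check.

```bash
python3 -m jog '[[1,0,0,0.03,0,0,0],[1,0,0,0.06,0,0,0],[1,0,0,0.09,0,0,0],[1,0,0,0.115,0,0,0],[1,0,0,0.115,0,0,0],[0.38,0,0,0.115,0,0,0],[0.38,0,0,0.115,0,0,0],[0.38,0,0,0.115,0,0,0],[0.38,0,0,0.115,0,0,0]]'
```

```text
time_s: 5.2
position: [0.5376, -0.1144, 0.2251]
tcp_rot: [[-0.935, -0.355, 0.001], [-0.355, 0.935, -0.0], [-0.001, -0.001, -1.0]]
force: [0.4, 0.3, -0.2]
opening: 0.635
grasp_force: 0.0
```

```bash
python3 -m jog '[[0.38,0,0,0,0,0,0],[0.38,0,0,0,0,0,0],[0.38,0,0,0,0,0,0],[0.38,-0.0007,0.0153,0,0,0,5],[0.38,-0.0027,0.0304,0,0,0,10],[0.38,-0.006,0.0453,0,0,0,15],[0.38,-0.0106,0.0599,0,0,0,20],[0.38,-0.0164,0.074,0,0,0,25],[0.38,-0.0234,0.0875,0,0,0,30],[0.38,-0.0316,0.1004,0,0,0,35],[0.38,-0.0409,0.1125,0,0,0,40],[0.38,-0.0513,0.1237,0,0,0,45],[0.38,-0.0625,0.1341,0,0,0,50],[0.38,-0.0746,0.1434,0,0,0,55],[0.38,-0.0875,0.1516,0,0,0,60],[0.38,-0.101,0.1586,0,0,0,65],[0.38,-0.1151,0.1644,0,0,0,70],[0.38,-0.1297,0.169,0,0,0,75],[0.38,-0.1446,0.1723,0,0,0,80],[0.38,-0.1446,0.1723,0,0,0,80]]'
python3 - <<'E'
from h import *
for c in ['top','scene']:
    viewer.capture(c); tips(c,['lamp_knob','lamp_shade','lamp_pivot','case_empty','case_full','dice_cup','caddy_grip','hook_stand','caddy'])
E
```

```text
time_s: 7.7
position: [0.6119, 0.0985, 0.2243]
tcp_rot: [[-0.514, 0.858, 0.001], [0.858, 0.514, -0.0], [-0.0, 0.0, -1.0]]
force: [0.4, -0.8, -0.1]
opening: 0.383
grasp_force: 0.0
top lamp_knob [([0.6157, 0.0997, 0.23], 0.84)]
top lamp_shade []
top lamp_pivot [([0.701, -0.0498, 0.2051], 0.71)]
top case_empty [([0.5105, -0.0652, -0.0016], 0.7)]
top case_full [([0.4932, 0.099, 0.0005], 0.74), ([0.4641, -0.338, 0.0003], 0.59)]
top dice_cup [([0.4471, -0.0378, 0.0069], 0.79)]
top caddy_grip [([0.448, -0.3496, 0.1987], 0.7)]
top hook_stand [([0.4645, -0.3434, -0.0023], 0.91), ([0.3334, -0.2687, 0.0012], 0.26)]
top caddy [([0.4503, -0.351, 0.0768], 0.93)]
scene lamp_knob [([0.6113, 0.0991, 0.2303], 0.94)]
scene lamp_shade [([0.6092, 0.0975, 0.1517], 0.87)]
scene lamp_pivot [([0.7015, -0.0486, 0.1973], 0.75)]
scene case_empty [([0.5079, -0.0626, -0.0015], 0.97), ([0.7134, -0.2229, -0.0035], 0.71)]
scene case_full [([0.4937, 0.0932, -0.0001], 0.89)]
scene dice_cup [([0.4447, -0.0381, 0.0072], 0.66), ([0.6694, 0.1486, 0.0008], 0.46)]
scene caddy_grip [([0.45, -0.3503, 0.1927], 0.89)]
scene hook_stand [([0.4656, -0.3406, -0.0033], 0.78)]
scene caddy [([0.4488, -0.3512, 0.0781], 0.59)]
```

The lamp is clear (y′ ≈ 0.150). Next I'll open the fingers, rise and go over to the caddy.

```bash
python3 -m jog '[[1,0,0,0,0,0,0],[1,0,0,0,0,0,0],[1,0,0,0,0,0,0],[1,0,0,0,0,0,0],[1,0,0,0,0,0,0],[1,0,0,0,0,0,0],[1,0,0,-0.03,0,0,0],[1,0,0,-0.07,0,0,0],[1,0,0,-0.11,0,0,0],[1,0,0,-0.125,0,0,0],[1,0,0,-0.125,0,0,0]]'
python3 - <<'E'
from h import *
go([.44,-.345,.35],14)
E
```

```text
time_s: 10.07
position: [0.6115, 0.0981, 0.35]
tcp_rot: [[-0.512, 0.859, 0.002], [0.859, 0.512, -0.0], [-0.001, 0.001, -1.0]]
force: [-0.4, -0.0, -0.2]
opening: 1.003
grasp_force: 0.0
go [-0.2928, -0.3742, -0.0002] [0.08, 0.03, 16.8]
```

```bash
python3 -m jog '[[1,-0.03,-0.038,0,0,0,2],[1,-0.06,-0.076,0,0,0,4],[1,-0.09,-0.115,0,0,0,6],[1,-0.12,-0.153,0,0,0,8],[1,-0.15,-0.192,0,0,0,10],[1,-0.18,-0.23,0,0,0,12],[1,-0.21,-0.268,0,0,0,14],[1,-0.24,-0.306,0,0,0,16],[1,-0.27,-0.345,0,0,0,16.8],[1,-0.293,-0.374,0,0,0,16.8],[1,-0.293,-0.374,0,0,0,16.8],[1,-0.293,-0.374,0,0,0,16.8]]'
cat >> h.py <<'E'
def cloud(c,d,K,mask=None):
    m=d>0
    if mask is not None: m&=mask
    v,u=np.nonzero(m); z=d[v,u]
    P=np.c_[(u-K['cx'])/K['fx']*z,(v-K['cy'])/K['fy']*z,z,np.ones(len(z))]@np.linalg.inv(K['world_to_cam']).T
    return P[:,:3]
E
python3 - <<'E'
from h import *
K=viewer.camera_info('wrist'); p,d=viewer.capture('wrist'); cv2.imwrite('pics/w2.png',p)
tips('wrist',['caddy_grip','caddy','hook_stand','checker_stack','case_empty','lamp_shade'])
A=cloud('wrist',d,K)
for n,zl,zh in [('bar',.185,.215),('box',.11,.14)]:
    Q=A[(A[:,2]>zl)&(A[:,2]<zh)&(abs(A[:,0]-.46)<.1)&(abs(A[:,1]+.34)<.1)]
    print(n,len(Q),Q.min(0),Q.max(0),cv2.minAreaRect((Q[:,:2]*1000).astype(np.float32)))
    np.save(n+'.npy',Q)
g=models.outline_of('wrist','caddy_grip')
for r in g[:2]: print('mask',r['p'],r['mask'].sum())
# sleeve/bar: points near line
Q=np.load('bar.npy'); m=abs(Q[:,0]-(.451-np.tan(np.radians(14))*(Q[:,1]+.35)))<.014; B=Q[m]
print(np.polyfit(B[:,1],B[:,0],1),B.mean(0),B[:,1].min(),B[:,1].max(),np.percentile(B[:,2],[50,90,98]))
for y in np.arange(-.40,-.29,.01):
    b=B[abs(B[:,1]-y)<.005]
    if len(b): print(round(y,3),len(b),b[:,0].min(),b[:,0].max(),b[:,2].max())
E
```

```text
time_s: 11.58
position: [0.4396, -0.344, 0.3478]
tcp_rot: [[-0.242, 0.97, -0.002], [0.97, 0.242, 0.003], [0.004, -0.001, -1.0]]
force: [0.2, 1.0, -0.3]
opening: 1.002
grasp_force: 0.0
wrist caddy_grip [([0.4489, -0.3524, 0.199], 0.74)]
wrist caddy [([0.4494, -0.3501, 0.0797], 0.77)]
wrist hook_stand [([0.4659, -0.3491, 0.0006], 0.86), ([0.3343, -0.2698, -0.0026], 0.55)]
wrist checker_stack [([0.3352, -0.268, -0.0024], 0.62)]
wrist case_empty [([0.4493, -0.3514, 0.0802], 0.4)]
wrist lamp_shade []
bar 3360 [ 0.4102 -0.4096  0.185 ] [ 0.5352 -0.2898  0.2094] ((474.6579895019531, -343.21307373046875), (113.76174926757812, 123.05137634277344), 13.686985969543457)
box 2146 [ 0.4049 -0.415   0.1101] [ 0.526  -0.2846  0.1395] ((473.3367614746094, -342.86785888671875), (112.0044174194336, 122.21208190917969), 13.90165901184082)
mask 0.72 4075
[-0.2395  0.3648] [ 0.4475 -0.3452  0.2026] -0.4095662351057047 -0.2897913954559412 [0.2037 0.2064 0.2072]
-0.4 101 0.45269801834079476 0.46781373636539114 0.20534814192999645
-0.39 118 0.44674839865021054 0.4664297420294766 0.20632686867129585
-0.38 177 0.4459134254138864 0.4719310994687488 0.20552115056926523
-0.37 111 0.4429462520479618 0.4613048992771005 0.20752742296303817
-0.36 153 0.4405269356888202 0.46031112759450754 0.2080301481714023
-0.35 160 0.4381760589503027 0.4580775287019755 0.20798226762850652
-0.34 158 0.43549459593548284 0.4553349078254464 0.20809914582892408
-0.33 164 0.4352614713359212 0.4538608777737967 0.2077221511900535
-0.32 146 0.42838068978116045 0.4484572797258227 0.2050239694940046
-0.31 216 0.4277070341561272 0.45547955432065984 0.2053912187120399
-0.3 139 0.4279052493127708 0.4440051549136736 0.2064793015422836
-0.29 58 0.42986396531360366 0.44132674005304917 0.20452060497568947
```

View pics/w2.png

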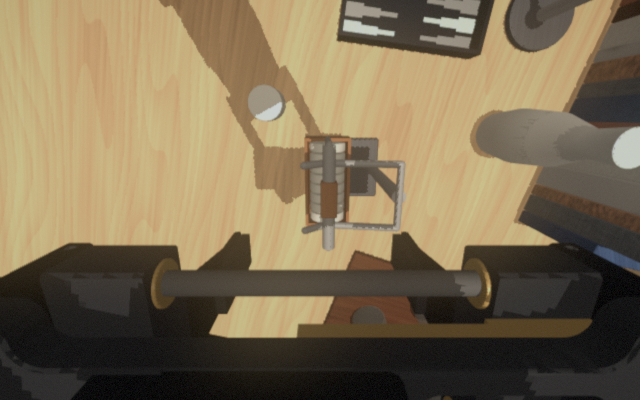

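The wrist view shows the bar along image column ~328, with the brown sleeve at (328,198) between the two prongs. Depth gives the sleeve at (0.4485, -0.3497), about 0.198 high, with yaw 13.5°. Next I'll work out the approach.

```bash
python3 - <<'E'
from h import *
go([.4485,-.3497,.189],13.5)
E
```

```text
go [-0.007, 0.0066, 0.1607] [0.01, 0.01, 0.56]
```

```bash
python3 -m jog '[[1,-0.007,0.0066,0.02,0,0,0.5],[1,-0.007,0.0066,0.06,0,0,0.5],[1,-0.007,0.0066,0.1,0,0,0.5],[1,-0.007,0.0066,0.125,0,0,0.5],[1,-0.007,0.0066,0.145,0,0,0.5],[1,-0.007,0.0066,0.16,0,0,0.5],[1,-0.007,0.0066,0.16,0,0,0.5],[0,-0.007,0.0066,0.16,0,0,0.5],[0,-0.007,0.0066,0.16,0,0,0.5],[0,-0.007,0.0066,0.16,0,0,0.5],[0,-0.007,0.0066,0.16,0,0,0.5],[0,-0.007,0.0066,0.16,0,0,0.5],[0,-0.007,0.0066,0.16,0,0,0.5],[0,-0.007,0.0066,0.16,0,0,0.5],[0,-0.007,0.0066,0.16,0,0,0.5],[0,-0.007,0.0066,0.16,0,0,0.5],[0,-0.007,0.0066,0.16,0,0,0.5],[0,-0.007,0.0066,0.16,0,0,0.5]]'
```

```text
time_s: 14.22
position: [0.449, -0.3502, 0.1898]
tcp_rot: [[-0.233, 0.972, 0.002], [0.972, 0.233, -0.0], [-0.001, 0.002, -1.0]]
force: [5.0, 2.2, -0.2]
opening: 0.203
grasp_force: 30.0
```

Gripped (17.7 mm opening on the 18 mm sleeve). I'll lift 33 mm, then draw the caddy off along -x of the hook, which is -y of the tool.

```bash
python3 -m jog '[[0,0,0,-0.004,0,0,0],[0,0,0,-0.01,0,0,0],[0,0,0,-0.017,0,0,0],[0,0,0,-0.025,0,0,0],[0,0,0,-0.033,0,0,0],[0,0,0,-0.033,0,0,0],[0,0,0,-0.033,0,0,0],[0,0,-0.006,-0.033,0,0,0],[0,0,-0.015,-0.033,0,0,0],[0,0,-0.025,-0.033,0,0,0],[0,0,-0.035,-0.033,0,0,0],[0,0,-0.045,-0.033,0,0,0],[0,0,-0.055,-0.033,0,0,0],[0,0,-0.065,-0.033,0,0,0],[0,0,-0.075,-0.033,0,0,0],[0,0,-0.085,-0.033,0,0,0],[0,0,-0.09,-0.033,0,0,0],[0,0,-0.09,-0.033,0,0,0]]'
python3 - <<'E'
from h import *
s=st(); K=viewer.camera_info('wrist'); W=np.linalg.inv(K['world_to_cam'])
print('cam in tool',np.array(s['tcp_rot']).T@(W[:3,3]-s['position']))
for c in ['top','scene']:
    viewer.capture(c); tips(c,['caddy_grip','caddy','hook_stand','checker_stack'])
go([.40,-.27,.24],8)
go([.5324,-.0613,.24],6.4)
E
```

```text
time_s: 16.48
position: [0.3604, -0.3714, 0.2226]
tcp_rot: [[-0.233, 0.973, 0.0], [0.973, 0.233, 0.0], [0.0, 0.0, -1.0]]
force: [-0.8, -0.0, -3.1]
opening: 0.201
grasp_force: 30.0
16.475 [ 0.3604 -0.3714  0.2226] [[-0.2327926577566246, 0.9725263787964634, 0.0001450504901521241], [0.9725263894745655, 0.23279265261332555, 5.1621870972493725e-05], [1.6436942878275354e-05, 0.00015308262202119784, -0.9999999881477688]] [-0.7705 -0.0484 -3.1077] 0.2006951624509738 29.990744926035404 [-58.2491  22.8189  98.0958   0.0101  59.0834 -71.7158]
cam in tool [ 0.0792 -0.0009 -0.1522]
top caddy_grip [([0.3608, -0.3678, 0.2299], 0.73)]
top caddy [([0.359, -0.3696, 0.1072], 0.89), ([0.7161, -0.2256, -0.0026], 0.68)]
top hook_stand [([0.4657, -0.343, 0.0001], 0.98)]
top checker_stack [([0.3373, -0.27, 0.0035], 0.53)]
scene caddy_grip [([0.3627, -0.3664, 0.2292], 0.83)]
scene caddy [([0.358, -0.372, 0.1106], 0.61)]
scene hook_stand [([0.4654, -0.3456, -0.0024], 0.72), ([0.3354, -0.2703, -0.0036], 0.4)]
scene checker_stack [([0.3361, -0.2703, -0.0012], 0.57)]
go [0.0893, 0.0617, -0.0175] [0.0, -0.0, 5.51]
go [0.2612, 0.2392, -0.0175] [0.0, -0.0, 7.11]
```

Caddy is off the hook and hanging level, at 0.31 kg. I'll move it sideways past the prongs, then over the case.

```bash
python3 -m jog '[[0,0.015,0.005,-0.003,0,0,0],[0,0.04,0.013,-0.006,0,0,0],[0,0.067,0.022,-0.01,0,0,0],[0,0.094,0.031,-0.01,0,0,0],[0,0.121,0.0395,-0.01,0,0,0],[0,0.147,0.048,-0.01,0,0,0],[0,0.173,0.0565,-0.01,0,0,0],[0,0.184,0.08,-0.01,0,0,1],[0,0.195,0.103,-0.01,0,0,2],[0,0.206,0.126,-0.01,0,0,3],[0,0.217,0.149,-0.01,0,0,4],[0,0.228,0.172,-0.01,0,0,5],[0,0.239,0.195,-0.01,0,0,6],[0,0.25,0.216,-0.01,0,0,7.1],[0,0.257,0.23,-0.01,0,0,7.1],[0,0.2612,0.2392,-0.01,0,0,7.1],[0,0.2612,0.2392,-0.01,0,0,7.1],[0,0.2612,0.2392,-0.01,0,0,7.1]]'
python3 - <<'E'
from h import *
s=st(); p,d=viewer.capture('scene'); cv2.imwrite('pics/s3.png',cv2.resize(p[130:330,180:460],None,fx=2.5,fy=2.5))
tips('scene',['caddy_grip','caddy','case_empty','dice_cup','lamp_shade','lamp_pivot'])
p,d=viewer.capture('top'); tips('top',['caddy_grip','caddy','case_empty','case_full','dice_cup'])
K=viewer.camera_info('wrist');p,d=viewer.capture('wrist');cv2.imwrite('pics/w3.png',p); tips('wrist',['case_empty','dice_cup','caddy','case_full'])
E
```

```text
time_s: 19.23
position: [0.5316, -0.0617, 0.2324]
tcp_rot: [[-0.111, 0.994, -0.001], [0.994, 0.111, -0.0], [0.0, -0.001, -1.0]]
force: [0.4, -0.7, -3.2]
opening: 0.2
grasp_force: 30.0
19.225 [ 0.5316 -0.0617  0.2324] [[-0.11124524867812044, 0.9937923810696508, -0.0010945201946173549], [0.9937929802902675, 0.11124527335414469, -3.849869740387917e-05], [8.350048608071838e-05, -0.001092009283363095, -0.999999400271517]] [ 0.3817 -0.7136 -3.1783] 0.20043579513419993 29.990641633048654 [-18.5762  23.4212  95.0146  -0.0251  61.6229 -24.9514]
scene caddy_grip [([0.5333, -0.0599, 0.2344], 0.89), ([0.4663, -0.3423, -0.0029], 0.18)]
scene caddy [([0.5332, -0.066, 0.1199], 0.95), ([0.5107, -0.0632, -0.0007], 0.71)]
scene case_empty [([0.5115, -0.06, 0.0], 0.8), ([0.6092, 0.0991, 0.2306], 0.18)]
scene dice_cup []
scene lamp_shade [([0.6071, 0.1005, 0.156], 0.66)]
scene lamp_pivot [([0.6987, -0.0502, 0.1966], 0.96)]
top caddy_grip [([0.5333, -0.0603, 0.2375], 0.52)]
top caddy [([0.7042, -0.0496, 0.2059], 0.7), ([0.5315, -0.0632, 0.1168], 0.51)]
top case_empty [([0.5094, -0.0618, -0.0016], 0.71)]
top case_full [([0.4939, 0.0985, 0.0029], 0.84), ([0.533, -0.0597, 0.2421], 0.63)]
top dice_cup [([0.5297, -0.0617, 0.1206], 0.75), ([0.6688, 0.1419, -0.0005], 0.57)]
wrist case_empty []
wrist dice_cup [([0.4432, -0.0383, 0.0068], 0.89)]
wrist caddy [([0.5339, -0.0633, 0.1232], 0.59)]
wrist case_full [([0.4938, 0.0993, 0.0018], 0.74)]
```

View pics/w3.png

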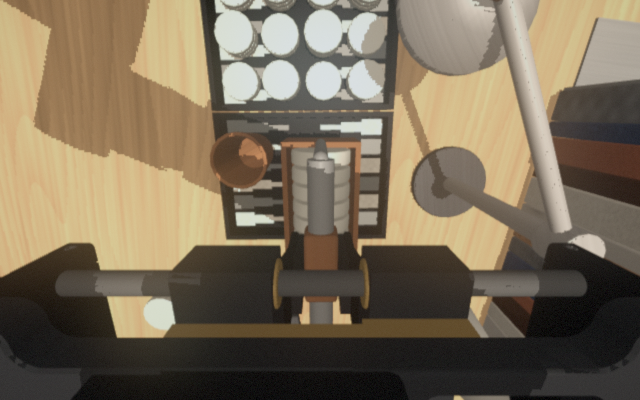

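View pics/s3.png

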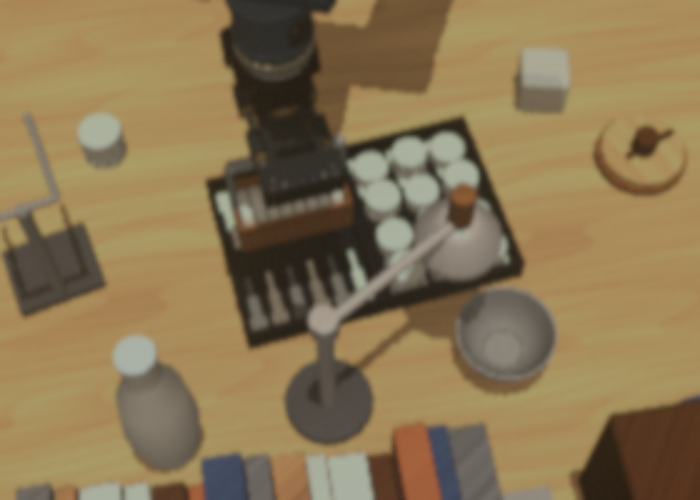

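The wrist and scene views show the caddy aligned over the empty half, with the cup at (240,160) clear to its left and the lamp clear to its right. The caddy's y margin is only 14 mm, so I'll check the case walls in the depth data before lowering.

```bash
python3 - <<'E'
from h import *
K=viewer.camera_info('top'); p,d=viewer.capture('top')
for nm,D in [('t0',np.load('top0.npy')),('now',d)]:
    A=cloud('top',D,K)
    for yaw in (6.4,):
        a=np.radians(yaw); o=np.array([.5107,-.0635]); ex=np.array([np.cos(a),np.sin(a)]); ey=np.array([-ex[1],ex[0]])
        q=np.c_[(A[:,:2]-o)@ex,(A[:,:2]-o)@ey]
        m=(A[:,2]>.02)&(A[:,2]<.042)&(abs(q[:,0])<.13)&(q[:,1]>-.11)&(q[:,1]<.27)
        Q=q[m]
        for x in np.arange(-.1,.11,.04):
            b=Q[abs(Q[:,0]-x)<.02]
            if len(b): print(nm,'x',round(x,2),'y',b[:,1].min(),b[:,1].max())
        for y in np.arange(-.06,.24,.06):
            b=Q[abs(Q[:,1]-y)<.025]
            if len(b): print(nm,'y',round(y,2),'x',b[:,0].min(),b[:,0].max())
    m=(A[:,2]>.11)&(A[:,2]<.185)&(abs(q[:,0])<.09)&(abs(q[:,1])<.09); print(nm,'caddy',q[m].min(0) if m.any() else 0,q[m].max(0) if m.any() else 0)
E
```

```text
t0 x -0.1 y -0.07911543514211483 0.2429756468755325
t0 x -0.06 y -0.07841255546012357 0.24289093650370108
t0 x -0.02 y -0.07803035563150333 0.24351862390102388
t0 x 0.02 y 0.07595987085119095 0.24457829973155476
t0 x 0.06 y 0.07639139383597833 0.2438201967698933
t0 x 0.1 y -0.07765636334027808 0.24454355841480263
t0 y -0.06 x -0.10522550061059474 0.10438498059898195
t0 y 0.0 x -0.10555907120036112 0.10498776783871125
t0 y 0.06 x -0.10609700705492145 0.10445433731664146
t0 y 0.12 x -0.10663379045882113 0.10349562926665927
t0 y 0.18 x -0.10697067971003145 0.10337539700326893
t0 caddy [-0.024  -0.0898] [ 0.065  -0.0087]
now x -0.1 y -0.07839750802984284 0.24306110619468682
now x -0.06 y -0.0766198164870996 0.242768743745169
now x -0.02 y 0.11306716150800467 0.24329940704403233
now x 0.02 y 0.09805749067840999 0.2441724340496793
now x 0.06 y 0.07638583488377627 0.2439631196176825
now x 0.1 y 0.06178063479549447 0.2445500403416839
now y -0.06 x -0.10385054391475612 -0.06835859891965487
now y 0.06 x 0.04750679692721937 0.10256633614206995
now y 0.12 x -0.10322208616766579 0.10372076064205114
now y 0.18 x -0.10698603140120343 0.1015753210168653
now caddy [-0.0105 -0.0548] [0.0482 0.0592]
```

Walls and caddy agree to about 1 mm. Now lowering.

```bash
python3 -m jog '[[0,0,0,0.008,0,0,0],[0,0,0,0.022,0,0,0],[0,0,0,0.038,0,0,0],[0,0,0,0.053,0,0,0],[0,0,0,0.067,0,0,0],[0,0,0,0.08,0,0,0],[0,0,0,0.09,0,0,0],[0,0,0,0.098,0,0,0],[0,0,0,0.104,0,0,0],[0,0,0,0.108,0,0,0],[0,0,0,0.111,0,0,0],[0,0,0,0.111,0,0,0],[0,0,0,0.111,0,0,0]]'
```

```text
time_s: 21.8
position: [0.5325, -0.0615, 0.1218]
tcp_rot: [[-0.112, 0.994, 0.0], [0.994, 0.112, -0.0], [-0.0, 0.0, -1.0]]
force: [-0.0, 0.7, -3.6]
opening: 0.2
grasp_force: 30.0
```

```bash
python3 -m jog '[[0,0,0,0.001,0,0,0],[0,0,0,0.002,0,0,0],[0,0,0,0.003,0,0,0],[0,0,0,0.003,0,0,0]]'
```

```text
time_s: 22.3
position: [0.5322, -0.0614, 0.1184]
tcp_rot: [[-0.112, 0.994, -0.0], [0.994, 0.112, 0.0], [0.0, -0.0, -1.0]]
force: [0.0, -0.3, -2.6]
opening: 0.206
grasp_force: 30.0
```

```bash
python3 -m jog '[[0,0,0,0.001,0,0,0],[0,0,0,0.0015,0,0,0],[0,0,0,0.0015,0,0,0]]'
```

```text
time_s: 22.68
position: [0.5324, -0.0615, 0.1173]
tcp_rot: [[-0.112, 0.994, 0.0], [0.994, 0.112, -0.0], [-0.0, 0.0, -1.0]]
force: [-0.8, 0.3, -0.5]
opening: 0.201
grasp_force: 30.0
```

Weight has gone to the floor. Releasing and rising.

```bash
python3 -m jog '[[0.5,0,0,0,0,0,0],[1,0,0,0,0,0,0],[1,0,0,0,0,0,0],[1,0,0,0,0,0,0],[1,0,0,0,0,0,0],[1,0,0,0,0,0,0],[1,0,0,0,0,0,0],[1,0,0,0,0,0,0],[1,0,0,0,0,0,0],[1,0,0,-0.01,0,0,0],[1,0,0,-0.03,0,0,0],[1,0,0,-0.07,0,0,0],[1,0,0,-0.12,0,0,0],[1,0,0,-0.17,0,0,0],[1,0,0,-0.21,0,0,0],[1,0,0,-0.225,0,0,0],[1,0,0,-0.225,0,0,0]]'
python3 - <<'E'
from h import *
s=st(); p,d=viewer.capture('scene'); cv2.imwrite('pics/s4.png',cv2.resize(p[130:330,180:460],None,fx=2.5,fy=2.5))
tips('scene',['caddy_grip','caddy','case_empty','dice_cup','lamp_shade','lamp_knob','lamp_pivot'])
p,d=viewer.capture('top'); tips('top',['caddy_grip','caddy','dice_cup','lamp_knob','lamp_pivot'])
p,d=viewer.capture('wrist'); tips('wrist',['caddy_grip','caddy','dice_cup','lamp_knob'])
go([.6135,.0985,.342],31)
E
```

```text
time_s: 24.8
position: [0.5323, -0.0614, 0.3426]
tcp_rot: [[-0.112, 0.994, 0.001], [0.994, 0.112, -0.0], [-0.001, 0.001, -1.0]]
force: [1.0, 0.4, -0.8]
opening: 1.0
grasp_force: 0.0
24.8 [ 0.5323 -0.0614  0.3426] [[-0.11154868885637834, 0.9937579117430072, 0.0014501250291502846], [0.9937587536915241, 0.11154950814216706, -0.0004966837113580182], [-0.0006553441015422783, 0.001385670024886972, -0.9999988252206553]] [ 0.9675  0.4023 -0.8329] 0.9997737309787561 0.0 [-18.5376  16.6514  86.5442  -0.0006  76.7166 -24.9421]
scene caddy_grip [([0.5306, -0.0604, 0.1221], 0.92), ([0.4517, 0.37, -0.0042], 0.6)]
scene caddy [([0.5318, -0.0667, 0.007], 0.82), ([0.4907, 0.0938, 0.0034], 0.75)]
scene case_empty [([0.5084, -0.0591, -0.001], 0.65)]
scene dice_cup [([0.4429, -0.0416, 0.008], 0.95)]
scene lamp_shade []
scene lamp_knob [([0.6118, 0.0995, 0.2289], 0.86)]
scene lamp_pivot [([0.6988, -0.0503, 0.1973], 0.81)]
top caddy_grip [([0.5354, -0.0584, 0.1211], 0.57)]
top caddy [([0.5309, -0.0612, 0.0019], 0.64)]
top dice_cup []
top lamp_knob [([0.6119, 0.0993, 0.23], 0.92)]
top lamp_pivot [([0.702, -0.0508, 0.2059], 0.71), ([0.6704, 0.1457, -0.0038], 0.51)]
wrist caddy_grip [([0.5319, -0.0598, 0.1246], 0.84), ([0.3322, -0.2693, -0.0029], 0.57)]
wrist caddy [([0.5339, -0.0632, 0.0077], 0.68)]
wrist dice_cup [([0.444, -0.0392, 0.0014], 0.94)]
wrist lamp_knob [([0.6112, 0.0998, 0.2315], 0.59)]
go [0.1499, 0.0985, 0.0001] [0.01, 0.01, -24.6]
```

View pics/s4.png

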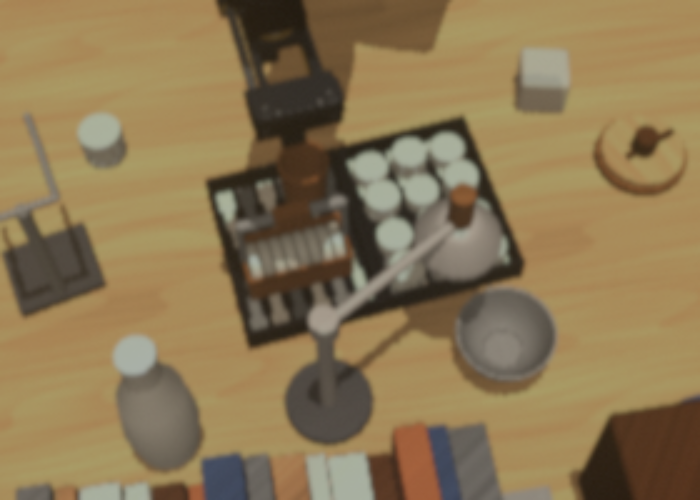

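The scene view shows the caddy standing in the empty half at about (300,245) and the cup undisturbed at (303,175). Knob is at (0.6115, 0.0995), 175 mm from the pivot. Going back to the knob.

```bash
python3 -m jog '[[1,0.03,0.02,0,0,0,-5],[1,0.06,0.04,0,0,0,-10],[1,0.09,0.06,0,0,0,-15],[1,0.12,0.08,0,0,0,-20],[1,0.151,0.0965,0,0,0,-24.8],[1,0.151,0.0965,0,0,0,-24.8],[1,0.151,0.0965,0,0,0,-24.8]]'
python3 - <<'E'
from h import *
st(); viewer.capture('wrist'); tips('wrist',['lamp_knob'])
go([.6115,.0995,.224],31.3)
E
```

```text
time_s: 26.62
position: [0.611, 0.0989, 0.3418]
tcp_rot: [[-0.518, 0.856, -0.001], [0.856, 0.518, -0.001], [-0.0, -0.001, -1.0]]
force: [-0.5, 0.4, 0.4]
opening: 1.001
grasp_force: 0.0
26.625 [0.611  0.0989 0.3418] [[-0.517687761572231, 0.8555692803602973, -0.0007668259876341886], [0.8555695909061504, 0.5176872843099649, -0.0007421458455890062], [-0.000237981123956338, -0.0010402728180994641, -0.9999994305985619]] [-0.5169  0.4297  0.4094] 1.0005151102762317 0.0 [ -1.1114  24.1359  74.9451  -0.0439  80.9621 -32.2817]
wrist lamp_knob [([0.61, 0.0997, 0.2293], 0.67)]
go [0.0007, 0.001, 0.1181] [-0.03, 0.01, -0.19]
```

```bash
python3 -m jog '[[1,0,0,0.03,0,0,0],[1,0,0,0.06,0,0,0],[1,0,0,0.09,0,0,0],[1,0,0,0.117,0,0,0],[1,0,0,0.117,0,0,0],[0.36,0,0,0.117,0,0,0],[0.36,0,0,0.117,0,0,0],[0.36,0,0,0.117,0,0,0],[0.36,0,0,0.117,0,0,0],[0.36,0,0,0.117,0,0,0],[0.36,0,0,0.117,0,0,0],[0.36,0,0,0.117,0,0,0],[0.36,0,0,0.117,0,0,0]]'
```

```text
time_s: 28.35
position: [0.6113, 0.0994, 0.225]
tcp_rot: [[-0.518, 0.855, -0.0], [0.855, 0.518, 0.0], [0.0, -0.0, -1.0]]
force: [-0.4, 0.2, 0.7]
opening: 0.366
grasp_force: 0.0
```

```bash
python3 -m jog '[[0.36,-0.0007,-0.0153,0,0,0,-5],[0.36,-0.0027,-0.0304,0,0,0,-10],[0.36,-0.006,-0.0453,0,0,0,-15],[0.36,-0.0106,-0.0599,0,0,0,-20],[0.36,-0.0164,-0.074,0,0,0,-25],[0.36,-0.0234,-0.0875,0,0,0,-30],[0.36,-0.0316,-0.1004,0,0,0,-35],[0.36,-0.0409,-0.1125,0,0,0,-40],[0.36,-0.0513,-0.1237,0,0,0,-45],[0.36,-0.0625,-0.1341,0,0,0,-50],[0.36,-0.0746,-0.1434,0,0,0,-55],[0.36,-0.0875,-0.1516,0,0,0,-60],[0.36,-0.0969,-0.1566,0,0,0,-63.5],[0.36,-0.0969,-0.1566,0,0,0,-63.5],[0.36,-0.0969,-0.1566,0,0,0,-63.5]]'
python3 - <<'E'
from h import *
for c in ['top','scene']:
    viewer.capture(c); tips(c,['lamp_knob','lamp_shade','caddy_grip','caddy'])
E
```

```text
time_s: 30.22
position: [0.5276, -0.0644, 0.225]
tcp_rot: [[-0.997, -0.081, -0.0], [-0.081, 0.997, 0.0], [0.0, 0.0, -1.0]]
force: [0.4, -0.0, 0.2]
opening: 0.36
grasp_force: 0.0
top lamp_knob [([0.5295, -0.0656, 0.2302], 0.85), ([0.3404, 0.2746, -0.0025], 0.64)]
top lamp_shade [([0.5249, -0.0628, 0.1563], 0.55)]
top caddy_grip [([0.53, -0.0612, 0.1242], 0.58)]
top caddy [([0.5303, -0.0637, 0.0041], 0.65)]
scene lamp_knob [([0.5305, -0.0668, 0.2319], 0.76)]
scene lamp_shade [([0.5217, -0.0652, 0.1549], 0.6)]
scene caddy_grip [([0.5317, -0.0585, 0.1219], 0.79)]
scene caddy [([0.5306, -0.0649, 0.0053], 0.58)]
```

The shade is within about 7 mm of the handle. Releasing and rising clear.

```bash
python3 -m jog '[[1,0,0,0,0,0,0],[1,0,0,0,0,0,0],[1,0,0,0,0,0,0],[1,0,0,0,0,0,0],[1,0,0,0,0,0,0],[1,0,0,0,0,0,0],[1,0,0,0,0,0,0],[1,0,0,-0.02,0,0,0],[1,0,0,-0.06,0,0,0],[1,0,0,-0.1,0,0,0],[1,0,0,-0.12,0,0,0],[1,0,0,-0.12,0,0,0],[1,0,0,-0.12,0,0,0],[1,0,0,-0.12,0,0,0]]'
python3 - <<'E'
from h import *
for i,c in enumerate(['top','scene','wrist']):
    p,d=viewer.capture(c); tips(c,['lamp_knob','lamp_shade','caddy_grip','caddy','vase','bowl','dice_cup','doubling_cube','checker_stack'])
    if c=='scene': cv2.imwrite('pics/s5.png',cv2.resize(p[130:330,180:460],None,fx=2.5,fy=2.5))
E
```

```text
time_s: 32.48
position: [0.5269, -0.0644, 0.3436]
tcp_rot: [[-0.997, -0.082, -0.003], [-0.082, 0.997, 0.001], [0.003, 0.001, -1.0]]
force: [0.1, 0.2, 0.3]
opening: 1.001
grasp_force: 0.0
top lamp_knob [([0.5299, -0.0642, 0.2278], 0.95), ([0.5075, -0.0611, -0.0031], 0.41)]
top lamp_shade [([0.5272, -0.0631, 0.1538], 0.83)]
top caddy_grip [([0.5315, -0.0595, 0.1231], 0.4)]
top caddy [([0.5321, -0.063, 0.0027], 0.55)]
top vase [([0.7134, -0.2279, -0.0002], 0.64), ([0.4525, 0.3684, 0.0013], 0.36)]
top bowl []
top dice_cup [([0.445, -0.0371, 0.0068], 0.43)]
top doubling_cube [([0.3391, 0.2752, -0.0026], 0.83)]
top checker_stack [([0.3362, -0.2727, 0.0009], 0.66), ([0.4667, -0.3413, -0.0001], 0.49)]
scene lamp_knob [([0.528, -0.068, 0.2324], 0.61)]
scene lamp_shade [([0.5199, -0.0678, 0.1538], 0.9)]
scene caddy_grip [([0.5357, -0.0592, 0.1216], 0.63)]
scene caddy [([0.5303, -0.0626, 0.006], 0.75), ([0.7116, -0.2237, -0.0027], 0.51)]
scene vase [([0.7091, -0.2226, -0.0023], 0.8)]
scene bowl [([0.6721, 0.1457, 0.0026], 0.67), ([0.4524, 0.3685, -0.0044], 0.64)]
scene dice_cup [([0.4438, -0.0384, 0.0072], 0.52)]
scene doubling_cube [([0.3415, 0.2738, -0.0009], 0.84)]
scene checker_stack [([0.3354, -0.2723, -0.0019], 0.6)]
wrist lamp_knob [([0.5277, -0.0632, 0.231], 0.7)]
wrist lamp_shade []
wrist caddy_grip []
wrist caddy []
wrist vase [([0.7113, -0.2268, -0.0006], 0.74)]
wrist bowl [([0.6662, 0.1493, 0.0016], 0.9)]
wrist dice_cup [([0.4467, -0.0384, 0.0014], 0.88)]
wrist doubling_cube [([0.343, 0.2754, 0.0012], 0.69)]
wrist checker_stack [([0.3357, -0.27, -0.0026], 0.92)]
```

View pics/s5.png

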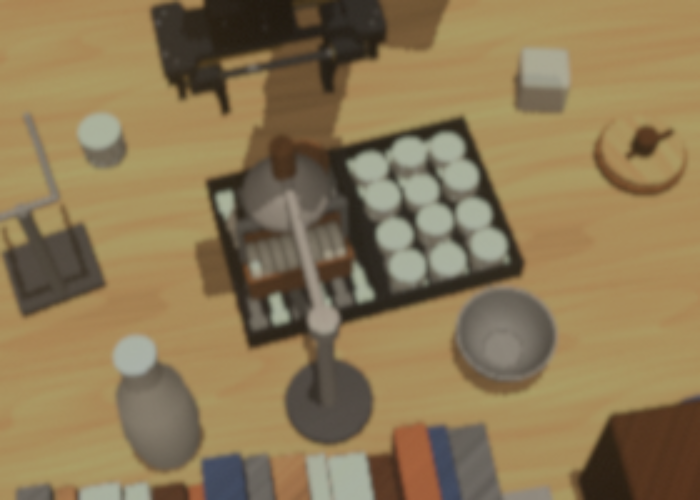

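The lamp now covers the caddy's handle (shade at about 287,190). All the loose things are where they started, and the gripper is clear above.

```bash
python3 -c "
from rig import workorder
print(workorder.hand_in())"
```

```text
the job is handed in; nothing more can be done
None
```

I handed the job in at about 33 s on the robot's clock: the caddy stands released in the empty half, the lamp shade is within about 10 mm of centred over its handle, and the last camera check showed none of the loose things moved; the hand-in gave no verdict.

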